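# Load a sterilant cartridge in the dosing unit

### The arm

A 7-joint arm with a two-finger parallel gripper is mounted at the origin on the work surface. World frame = base frame: x ahead of the robot, y to its left, z up, the work surface at z = 0. Lengths are in m, angles in rad, forces in N, time in s.
With the tool pointing down it reaches from about 0.425 to 0.875 m from the base axis. Payload 4.7 kg.
Tool frame: the origin (TCP) lies midway between the tips of the shut fingers; the grasp point (between the pads) lies 19 mm behind it; z points along the fingers, y is the line along which they close (so a half turn about z gives the same grasp; the last joint's range is limited). The gripper opens to 87 mm and grips with 3 to 60 N. Pads are 19 mm wide; open, the fingers measure 117 mm over their backs; the gripper's body (75 mm by 190 mm) begins 51 mm behind the grasp point.
Start: joints at [-1.116, 0.321, -0.07, 1.45, 0.023, 1.371, -0.057], TCP at [0.277, 0.588, 0.223] pointing down, gripper open.
Joint ranges: [-2.86, 2.86], [-0.3, 2.09], [-1.38, 1.24], [0.06, 2.45], [-1.56, 4.7], [0.09, 2.05], [-2.69, 2.69]. Speed limits (rad/s): [2.57, 2.57, 3.14, 3.14, 3.14, 3.14, 3.14].

### API

Orientations are given as a rotation vector (axis times angle).
In Python, from bench import ctrl gives the robot as it stands. The module is installed in compiled form; this text tells all that it offers.
- The arm moves only by the shell command python3 -m handwheel 'ROWS' [FORCE]. ROWS is JSON, a list of rows, each a list of 7 numbers: the finger opening in m, from 0 to 0.087, then the shift along the tool's x, y, z in m, then the turn, a rotation vector about the tool's x, y, z in degrees. A call has 1 to 12 rows; each row shifts and turns the commanded pose from where the row before left it, along the tool's axes as they then stand; what a row does not reach is not made up. A row lasts 1/8 s, in which the tool goes at most 62.5 mm and 10.7 degrees, less where a joint would pass 70% of its speed; a pose out of reach is approached as far as the arm can. A call is refused whole if a number of a shift passes 0.0625 or a number of a turn 10.7, either way. A call with a gripper value outside its range is refused whole. The fingers move at their own pace and stop on an object; FORCE is the grip in N (left out, the last holds). Time passes only in rows, so rows that do not move let the fingers close. It gives the time, the measured TCP pose, the force, the opening and the grip force at its end, in the units of the state.
- ctrl.get_state(): the state, without advancing time (a new reading comes with each control period).
- ctrl.get_image(name): name is "scene" or "top" or "wrist"; returns (picture, depth): 480x640x3 uint8, blue, green, red; 480x640 float32, m along the optical axis (not along the pixel's ray), 0 where there is no reading.
- ctrl.camera_info(name): a dict with "intrinsics" (3x3 intrinsics, pixels), "R" (3x3) and "t" (3): a world point X has camera coordinates R X + t. Camera axes: x right, y down, z forward; pixel columns grow to the right and rows downward; lengths in m; the calibration is good to about 2 mm. The wrist camera is an equidistant fisheye: a pixel r from the principal point sees the ray r / f radians off the axis. A picture is of the moment at which its call begins: read the wrist's pose just before it. camera_info takes no time and is no camera call; for the wrist camera it gives the pose at the moment of the call.
- ctrl.close_job(): hands the job in; it is judged then, once.
The state is a dict: "time": time; "joint_positions": joint angles; "qd": joint speeds; "joint_torque": joint torques, N m; "position": TCP position; "tool_rot": TCP orientation; "ft_force": force on the tool from outside, world axes, zero at the start; "torque": the same for the moment, N m; "grip_width": opening from 0.0 (shut) to 1.0 (fully open); "grip_force": force on a finger pad.
Only numpy, scipy, OpenCV 4.12 (cv2) and the standard library are available. Lean on these libraries where they do the work, as an engineer would, in place of code of your own. Each camera call takes 0.05 s, during which the arm holds its last target. There are 200 camera calls.

### The job

Load the fresh sterilant cartridge (white, blue cap) from the steel tray into the dosing unit: lower it gently into the cradle, rib to the front in its key slot, until it stands upright on the sprung seat, and let go of it. Then swing the clamp over by its blue paddle and press it down just until the latch clicks, so that the cartridge is driven fully home and the clamp stays shut by itself. Only the clamp may drive the cartridge down; force neither the cartridge nor the clamp, and leave the grey spent cartridges, the bottle and the jar where they stand.

Things in the scene. Friction and masses are not known exactly. Their poses are not given: they have to be found in the camera images.
- cartridge: fresh sterilant cartridge: white block 34 (x) by 46 (y) by 60 mm high, blue band, and a round blue cap 30 mm across, 8 mm high on top (68 mm in all), about 130 g. Origin at the centre of its underside, z up. Grip it across y (46 mm) on its upper half. A key rib 6 mm wide stands 4 mm out of its front (-x) face, from the underside to 36 mm up
- tray: steel instrument tray, 220 (x) by 124 (y) mm, floor 3 mm thick, walls 16 mm high, fixed. Origin at the centre of its underside. The three cartridges stand in it upright in a row along its x, about 66 mm apart, in any order, ribs roughly towards its -x
- spent_a: a spent cartridge, same shape as the fresh one but dull grey with a black cap; stays in the tray. Origin at the centre of its underside, z up
- spent_b: a spent cartridge, same shape as the fresh one but dull grey with a black cap; stays in the tray. Origin at the centre of its underside, z up
- spray: bottle of surface cleaner with a teal cap, 60 mm across, 165 mm high, beyond the work. Origin at the centre of its underside
- jar: glass jar with a steel lid, 64 mm across, 85 mm high. Origin at the centre of its underside
- dock: the dosing unit, a cream casing fixed to the table, 180 mm wide (y). Origin on the table under the centre of the pocket; front is -x (x from -75 to +125 mm), z up. Deck round the pocket 56 mm high; a keypad hump at the rear (x over 75 mm) 97 mm high; two hinge posts at x 64, y +-52 mm, 112 mm high
- cradle (a point): centre of the hard floor of the pocket, 30 mm above the table, axes of the dock. The pocket is 35.6 (x) by 47.6 mm (y), so the cartridge has 0.8 mm of play each way; a 10 mm wide key slot in the middle of its front (-x) wall takes the rib, so that it fits one way round only
- mouth (a point): centre of the pocket's mouth, level with the rim, 26 mm above the hard floor; the rim has 3 mm lead-ins. 18 mm below it lies a sprung seat plate: a released cartridge stands on it, 8 mm short of the hard floor. The seat yields from 8 N and reaches the floor at about 32 N; pressing the cartridge in by hand with over 15 N harms it
- hinge (a point): middle of the clamp's hinge axis, at x 64, z 100 mm in the dock's frame; the axis runs along the dock's y
- paddle (a point): centre of the outer face of the clamp's blue paddle (upper face when shut, rear face when open), 139 mm along and 11.5 mm outward from the hinge axis. Its z axis points out of that face, its y axis along the hinge, its x axis towards the hinge. The paddle is 28 mm (x) by 92 mm (y) by 9 mm thick. Push on this face to close the clamp
- catch (a point): middle of the steel catch bar (6 mm round) under the clamp's arms, 109 mm from the hinge axis. Near the shut position it wedges past a sprung steel hook in front of the pocket and clicks under its nose. The push at the paddle rises from 5 N to about 12 N at the click; the cartridge meets the hard floor 1 to 2 mm beyond, where the push rises steeply. Over 25 N strains the clamp
- clamp (a joint): angle of the clamp, rad: 0 flat and shut, growing as it opens; it starts near 1.85, leaning back. The stiff hinge (1 to 2 N at the paddle) lets it stay anywhere. Its rubber pad meets the cap of a cartridge standing on the seat at about 0.13. Latched, it rests between 0 and 0.025; not latched, the seat lifts it again

How it is judged:
On the way:
1. the cartridge stands released and upright on the sprung seat in the cradle, not yet driven down, the clamp still open (x of cartridge in the frame of cradle between -0.0035 and 0.0035 m and y of cartridge in the frame of cradle between -0.0035 and 0.0035 m and z of cartridge in the frame of cradle between 0.0055 and 0.0105 m and angle between cartridge's own z axis and vertical below 0.06 rad and value of joint clamp above 0.5 rad and contact force between the fingers and cartridge below 0.05 N), for 0.2 s.
At the end, for the whole second after the job is handed in: The clamp is latched (angle below 0.03 rad) and stays so by itself, the fresh cartridge sits fully home in the cradle (underside within 2.5 mm of the hard floor, within 3.5 mm of centre, upright within 0.05 rad) at rest, and the spent cartridges, bottle and jar stand within 20 mm of where they were (x of cartridge in the frame of cradle between -0.0035 and 0.0035 m and y of cartridge in the frame of cradle between -0.0035 and 0.0035 m and z of cartridge in the frame of cradle below 0.0025 m and angle between cartridge's own z axis and vertical below 0.05 rad and value of joint clamp below 0.03 rad and linear speed of cartridge below 0.02 m/s and distance of each of spent_a, spent_b, spray, jar from where it was at the start of the episode below 0.02 m and angle between each of spent_a, spent_b, spray, jar's own z axis and vertical below 0.2 rad); the robot touches nothing.
It fails at once if the dosing unit or its clamp is pushed with more than 25 N by the robot (contact force between any of the fingers, the arm and dock above 25 N).
It fails at once if with the clamp open, the cartridge is pressed into the unit by hand with more than 15 N (contact force between cartridge and dock above 15 N and value of joint clamp above 0.5 rad).
It fails at once if a spent cartridge, the bottle or the jar is moved more than 30 mm or tipped (distance of any of spent_a, spent_b, spray, jar from where it was at the start of the episode above 0.03 m or angle between any of spent_a, spent_b, spray, jar's own z axis and vertical above 0.5 rad).
It also fails if it takes over 67 s, if anything falls off the work surface, if the arm or the gripper's body presses on something with over 40 N, if the wrist force passes 120 N, or if a joint passes its speed limit or range.

## Working session

There is one attempt and no reset: what is moved stays moved. The work goes in short steps, Python scripts to look and compute and a shell command to move; the robot and the scene stay as the last step left them, time stands still between calls to the robot, and variables do not carry over. Pictures are saved under pics/ and viewed, at most 10 in all, crops included, and the job is handed in when it is done.

```bash
mkdir -p pics
cat > h.py <<'E'
import numpy as np, cv2
from scipy.spatial.transform import Rotation as R
from bench import ctrl
def px2w(info,u,v,d):
    K=np.array(info['intrinsics']);c=np.array([(u-K[0,2])/K[0,0]*d,(v-K[1,2])/K[1,1]*d,d])
    return np.array(info['R']).T@(c-np.array(info['t']))
E
python3 - <<'E'
from h import *
s=ctrl.get_state();print(s)
for n in('scene','top'):
    i=ctrl.camera_info(n);print(n,i)
    im,d=ctrl.get_image(n);cv2.imwrite(f'pics/{n}0.png',im);np.save(f'pics/{n}0.npy',d)
E
```

```text
{'time': 0.0, 'joint_positions': array([-1.11590802,  0.32180017, -0.07008402,  1.45165485,  0.02258765,
        1.37078769, -0.05693917]), 'qd': array([ 0.00058147, -0.00050659,  0.00161199,  0.00033008,  0.00093137,
        0.00021649,  0.00103125]), 'joint_torque': array([ 4.83951280e-04, -4.91290462e+01, -4.03188486e-01, -3.12530494e+01,
       -6.38201111e-02,  4.35544678e-02,  1.87063738e-04]), 'position': array([0.27713442, 0.58736088, 0.22148643]), 'tool_rot': array([-6.86744606e-01, -3.06528063e+00,  2.88198548e-03]), 'ft_force': array([ 0.15462879, -0.13630957, -0.23100134]), 'torque': array([-0.04383204,  0.04451975, -0.01896735]), 'grip_force': 0.0, 'grip_width': 0.9997329188091862}
scene {'intrinsics': array([[461.2605146 ,   0.        , 318.71696599],
       [  0.        , 461.2605146 , 242.01317263],
       [  0.        ,   0.        ,   1.        ]]), 'R': array([[ 0.33321115,  0.9428489 , -0.00250828],
       [ 0.77994481, -0.27713223, -0.5611451 ],
       [-0.52977016,  0.18502348, -0.82771365]]), 't': array([-0.30783077, -0.39896377,  1.25750083])}
top {'intrinsics': array([[567.47815872,   0.        , 315.04398874],
       [  0.        , 567.47815872, 241.07161567],
       [  0.        ,   0.        ,   1.        ]]), 'R': array([[ 0.03768048, -0.99928585,  0.0028242 ],
       [-0.97104886, -0.03728259, -0.23595365],
       [ 0.23589044,  0.00614841, -0.97176021]]), 't': array([0.06699124, 0.62293799, 1.23988239])}
```

View pics/scene0.png

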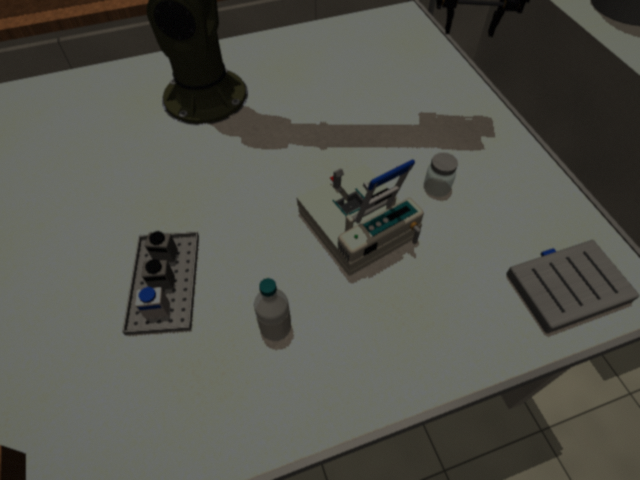

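View pics/top0.png

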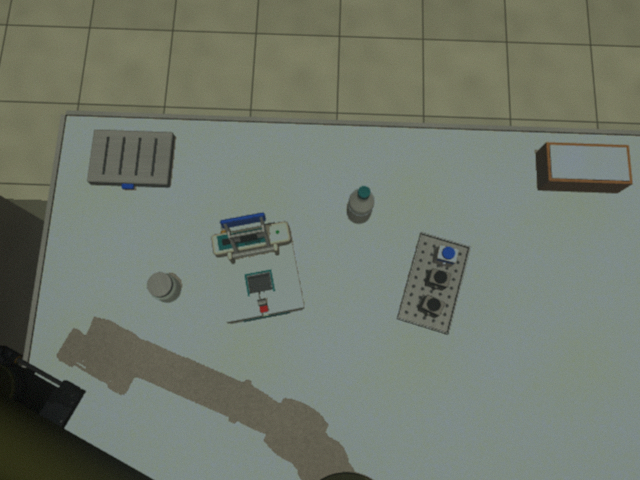

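The scene view shows the fresh cartridge (blue cap) at (148,296), the dock near (360,220), the bottle at (272,310) and the jar at (441,172). In the top view the blue cap is at (448,253), with the spent ones at (440,277) and (433,303). The pocket is at (260,283) and the paddle at (243,220).

Run:
```python
from h import *
I={n:ctrl.camera_info(n) for n in('scene','top')}
D={n:np.load(f'pics/{n}0.npy') for n in I}
for n,u,v in [('top',448,253),('scene',148,295),('top',440,277),('top',433,303),('top',361,191),('top',160,285),('top',260,283),('top',243,219),('scene',390,173)]:
    d=np.median(D[n][v-1:v+2,u-1:u+2]);print(n,u,v,px2w(I[n],u,v,d).round(4))
# blue cap centroids
for n,(a,b,c,e) in {'top':(435,240,462,266),'scene':(130,280,170,310)}.items():
    im=cv2.imread(f'pics/{n}0.png');m=(im[...,0].astype(int)-im[...,2]>70);z=np.zeros_like(m);z[b:e,a:c]=1;m&=z
    v,u=np.nonzero(m);P=np.array([px2w(I[n],x,y,D[n][y,x]) for x,y in zip(u,v)]);k=P[:,2]>np.percentile(P[:,2],90)-.004;print(n,k.sum(),P[k].mean(0).round(4), np.ptp(P[k],axis=0))
im=cv2.imread('pics/top0.png')
A=cv2.resize(im[200:330,205:310],None,fx=4.5,fy=4.5,interpolation=cv2.INTER_CUBIC)[:585,:400*2]
B=cv2.resize(im[228:340,395:472],None,fx=4,fy=4,interpolation=cv2.INTER_CUBIC)
o=np.zeros((600,800,3),np.uint8);o[:A.shape[0],:A.shape[1]]=A;o[:B.shape[0],480:480+B.shape[1]]=B[:, :320]
o=cv2.convertScaleAbs(o,alpha=1.6);cv2.imwrite('pics/crop1.png',o)
```

```text
top 448 253 [ 0.6043 -0.2177  0.0705]
scene 148 295 [ 0.6083 -0.2169  0.0702]
top 440 277 [ 0.5471 -0.1982  0.0716]
top 433 303 [ 0.487  -0.1818  0.0703]
top 361 191 [ 0.7154 -0.0067  0.1642]
top 160 285 [0.5025 0.4362 0.0833]
top 260 283 [0.5234 0.216  0.0355]
top 243 219 [0.6185 0.2369 0.2463]
scene 390 173 [0.6245 0.2319 0.2466]
top 60 [ 0.6061 -0.2184  0.0721] [0.02242271 0.02421071 0.00725699]
scene 103 [ 0.6051 -0.2186  0.0708] [0.02283625 0.02200621 0.00528697]
```

View pics/crop1.png

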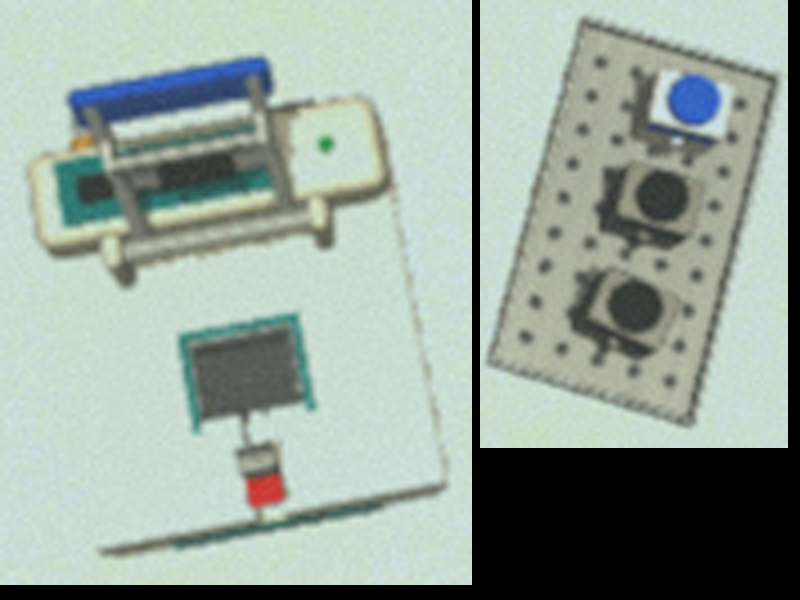

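The enlarged crop shows the pocket with teal rim corners at (180,335) and (298,317), and the red-tipped hook in front of it at (265,490). The cartridge's rib faces the robot at (678,142). The dock and the cartridge are yawed in opposite senses.

```bash
cat >> h.py <<'E'
def ray(info,u,v,z):
    K=np.array(info['intrinsics']);Rm=np.array(info['R']);t=np.array(info['t'])
    dx,dy=(u-K[0,2]),(v-K[1,2])
    if info.get('fish'):
        f=K[0,0];r=np.hypot(dx,dy);th=r/f;q=np.array([dx/r*np.sin(th),dy/r*np.sin(th),np.cos(th)])
    else: q=np.array([dx/K[0,0],dy/K[1,1],1.])
    C=-Rm.T@t;w=Rm.T@q
    return C+w*(z-C[2])/w[2]
def togo(p,yaw=None,down=True,Rt=None):
    """tool shift (m) and turn (deg) to TCP p with tool y along yaw(rad, mod pi), pointing down"""
    s=ctrl.get_state();Rc=R.from_rotvec(s['tool_rot'])
    if Rt is None:
        y=np.array([np.cos(yaw),np.sin(yaw),0]);c=Rc.as_matrix()[:,1]
        if y@c<0:y=-y
        z=np.array([0,0,-1.]);Rt=R.from_matrix(np.array([np.cross(y,z),y,z]).T)
    rel=(Rc.inv()*Rt).as_rotvec(degrees=True)
    sh=Rc.inv().apply(np.array(p)-s['position']); sh2=Rt.inv().apply(np.array(p)-s['position'])
    print('t',round(s['time'],2),'turn',rel.round(2),'shift(now axes)',sh.round(4),'shift(after turn)',sh2.round(4),'q',s['joint_positions'].round(2))
E
python3 - <<'E'
from h import *
i=ctrl.camera_info('top')
c=lambda a,b:(205+a/4.5,200+b/4.5)
t=lambda a,b:(395+(a-480)/4,228+b/4)
def yaw(p,q,z):
    P,Q=ray(i,*p,z),ray(i,*q,z);d=P-Q;print(P.round(4),Q.round(4),'yaw-of-y',np.degrees(np.arctan2(d[1],d[0])).round(1)-90,np.linalg.norm(d).round(4))
yaw(c(180,335),c(298,317),.056);yaw(c(192,412),c(303,402),.056);yaw(c(100,550),c(445,487),.056);yaw(c(70,95),c(268,60),.246)
yaw(t(648,130),t(718,140),.063);yaw(t(583,18),t(775,77),.016)
print(R.from_rotvec(ctrl.get_state()['tool_rot']).as_matrix().round(3))
togo([.60,-.215,.30],np.radians(90-12))
print(ctrl.camera_info('wrist'))
E
```

```text
[0.5387 0.2498 0.056 ] [0.5504 0.1897 0.056 ] yaw-of-y 11.0 0.0613
[0.4991 0.241  0.056 ] [0.5064 0.1847 0.056 ] yaw-of-y 7.400000000000006 0.0568
[0.4274 0.2828 0.056 ] [0.4657 0.1103 0.056 ] yaw-of-y 12.5 0.1767
[0.6125 0.282  0.246 ] [0.6322 0.1941 0.246 ] yaw-of-y 12.700000000000003 0.0901
[ 0.5872 -0.1937  0.063 ] [ 0.5829 -0.2341  0.063 ] yaw-of-y -6.200000000000003 0.0407
[ 0.6654 -0.1651  0.016 ] [ 0.633  -0.2809  0.016 ] yaw-of-y -15.599999999999994 0.1202
[[-0.904  0.427 -0.001]
 [ 0.427  0.904 -0.002]
 [-0.    -0.002 -1.   ]]
t 0.1 turn [-1.000e-01 -1.000e-02 -1.326e+01] shift(now axes) [-0.6343 -0.5881 -0.0773] shift(after turn) [-0.4826 -0.7177 -0.0784] q [-1.12  0.32 -0.07  1.45  0.02  1.37 -0.06]
{'intrinsics': array([[371.64829954,   0.        , 320.05865934],
       [  0.        , 371.64829954, 243.83633299],
       [  0.        ,   0.        ,   1.        ]]), 'R': array([[ 0.42700379,  0.90424756, -0.00203104],
       [ 0.87048119, -0.41044847,  0.27165151],
       [ 0.24480658, -0.11776421, -0.96239354]]), 't': array([-0.64976109, -0.03289542,  0.39072623])}
```

```bash
python3 -m handwheel '[[0.087,0,0,-0.04,0,0,-6.6],[0.087,0,0,-0.04,0,0,-6.6],[0.087,-0.032,-0.048,0,0,0,0],[0.087,-0.032,-0.048,0,0,0,0],[0.087,-0.032,-0.048,0,0,0,0],[0.087,-0.032,-0.048,0,0,0,0],[0.087,-0.032,-0.048,0,0,0,0],[0.087,-0.032,-0.048,0,0,0,0],[0.087,-0.032,-0.048,0,0,0,0],[0.087,-0.032,-0.048,0,0,0,0],[0.087,-0.032,-0.048,0,0,0,0],[0.087,-0.032,-0.048,0,0,0,0]]' 10; python3 -c "
from h import *
togo([.60,-.215,.25],np.radians(90-7))"
```

```text
time: 1.6
position: [0.4903, 0.0498, 0.3024]
tool_rot: [0.33, 3.124, 0.001]
ft_force: [0.9, -0.5, 0.5]
grip_width: 1.001
grip_force: 0.0
t 1.6 turn [ 0.02  0.   -5.04] shift(now axes) [-0.1626 -0.2361  0.0523] shift(after turn) [-0.1412 -0.2495  0.0524] q [-0.56 -0.06  0.39  1.71  0.02  1.48  1.19]
```

```bash
python3 -m handwheel '[[0.087,0,0,0,0,0,-5],[0.087,-0.028,-0.05,0.01,0,0,0],[0.087,-0.028,-0.05,0.01,0,0,0],[0.087,-0.028,-0.05,0.01,0,0,0],[0.087,-0.028,-0.05,0.01,0,0,0],[0.087,-0.028,-0.05,0.01,0,0,0],[0.087,0,0,0,0,0,0],[0.087,0,0,0,0,0,0]]'
python3 - <<'E'
from h import *
togo([.605,-.2185,.10],np.radians(90-7))
import pickle
i=ctrl.camera_info('wrist');im,d=ctrl.get_image('wrist');i['fish']=1;pickle.dump((i,im,d),open('pics/w1.pkl','wb'))
print(-np.array(i['R']).T@i['t'])
cv2.imwrite('pics/w1.png',im)
E
```

```text
time: 2.6
position: [0.5981, -0.213, 0.2519]
tool_rot: [-0.193, -3.134, -0.001]
ft_force: [-0.1, 0.8, -0.2]
grip_width: 1.003
grip_force: 0.0
t 2.6 turn [ 0.04 -0.08 -0.06] shift(now axes) [-0.0078 -0.0047  0.1519] shift(after turn) [-0.0075 -0.0046  0.1519] q [-0.21  0.31  0.65  1.47 -0.19  1.42  1.89]
[ 0.52489508 -0.20338346  0.41408587]
```

View pics/w1.png

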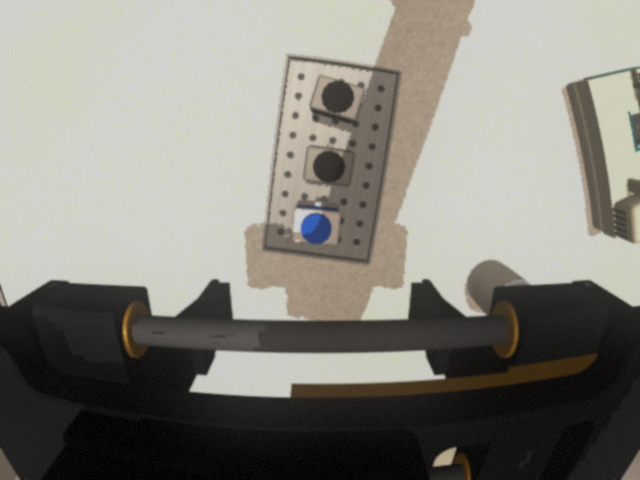

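The wrist view shows the blue cap at (316,228) on its white block, with the rib/front side up at (320,205). The two spent cartridges are at (330,166) and (338,97), and the tray is around them.

Run:
```python
from h import *
import pickle
i,im,d=pickle.load(open('pics/w1.pkl','rb'))
hsv=cv2.cvtColor(im,cv2.COLOR_BGR2HSV).astype(int)
m=(hsv[...,1]>120)&(abs(hsv[...,0]-112)<15);z=np.zeros_like(m);z[212:248,295:340]=1
v,u=np.nonzero(m&z);P=np.array([ray(i,a,b,.071) for a,b in zip(u,v)]);print('cap',len(u),u.mean(),v.mean(),P.mean(0).round(4),np.ptp(P,0).round(4))
# depth check
q=d[224:232,312:320];print('depth',np.median(q))
A=cv2.resize(im[190:260,280:360],None,fx=8,fy=8,interpolation=cv2.INTER_CUBIC);cv2.imwrite('pics/w1c.png',A)
```

```text
cap 645 315.50077519379846 228.10542635658913 [ 0.6046 -0.2175  0.071 ] [0.0279 0.0264 0.    ]
depth 0.35209814
```

View pics/w1c.png

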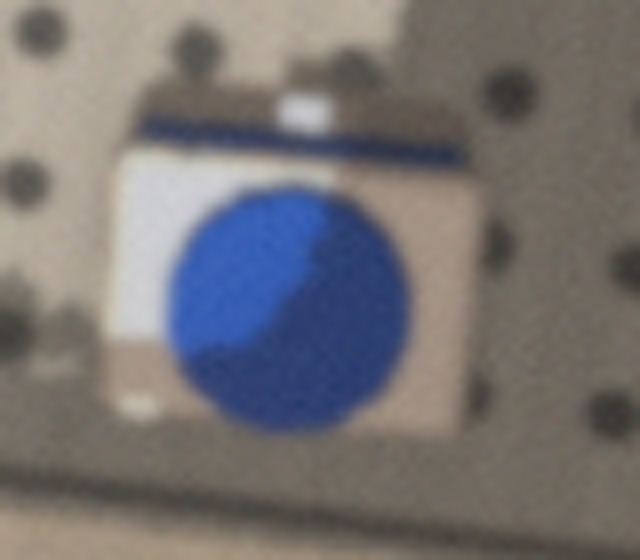

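Crop: the block's top corners are at (125,145), (485,178), (462,438) and (103,410), and the white rib is at (305,112) in the middle of the front side.

Run:
```python
from h import *
import pickle
i,im,d=pickle.load(open('pics/w1.pkl','rb'))
c=[ray(i,280+(a+.5)/8-.5,190+(b+.5)/8-.5,.063) for a,b in((125,145),(485,178),(462,438),(103,410))]
print(np.round(c,4),np.mean(c,0))
for a,b in((0,1),(3,2),(3,0),(2,1)):
    e=c[b]-c[a];print(np.degrees(np.arctan2(e[1],e[0])),np.linalg.norm(e))
r=ray(i,280+305/8,190+112/8,.05);print(r)
togo([.605,-.2178,.10],np.radians(90-8))
```

```text
[[ 0.584  -0.2346  0.063 ]
 [ 0.5933 -0.1922  0.063 ]
 [ 0.6253 -0.1986  0.063 ]
 [ 0.6163 -0.2418  0.063 ]] [ 0.60471947 -0.21680399  0.063     ]
77.55670740656234 0.04340044013772824
78.27951678322104 0.04418047290456397
167.32251991268495 0.03309791512598728
168.68562471832476 0.032546616380227
[ 0.58535891 -0.21263201  0.05      ]
t 2.65 turn [ 0.07 -0.02  1.04] shift(now axes) [-0.0073 -0.005   0.1524] shift(after turn) [-0.0073 -0.0047  0.1524] q [-0.21  0.31  0.65  1.47 -0.19  1.42  1.89]
```

```bash
python3 -m handwheel '[[0.087,0,0,0,0,0,5],[0.087,-0.007,-0.004,0.05,0,0,0],[0.087,0,0,0.05,0,0,0],[0.087,0,0,0.03,0,0,0],[0.087,0,0,0,0,0,0],[0.087,0,0,0,0,0,0]]'
python3 - <<'E'
from h import *
togo([.6046,-.2173,.031],np.radians(78))
E
```

```text
time: 3.4
position: [0.6056, -0.2183, 0.1247]
tool_rot: [0.327, 3.121, 0.0]
ft_force: [0.9, -0.8, 0.7]
grip_width: 1.0
grip_force: 0.0
t 3.4 turn [0.03 0.17 0.04] shift(now axes) [0.0014 0.0007 0.0937] shift(after turn) [0.0012 0.0008 0.0937] q [-0.19  0.42  0.63  1.61 -0.26  1.2   1.86]
```

```bash
python3 -m handwheel '[[0.087,0.001,0.001,0.03,0,0,0],[0.087,0,0,0.03,0,0,0],[0.087,0,0,0.02,0,0,0],[0.087,0,0,0.013,0,0,0],[0.087,0,0,0,0,0,0],[0.06,0,0,0,0,0,0],[0.04,0,0,0,0,0,0],[0.03,0,0,0,0,0,0],[0.03,0,0,0,0,0,0],[0.03,0,0,0,0,0,0]]' 12
python3 - <<'E'
from h import *
togo([.6046,-.2173,.031],np.radians(78));print(ctrl.get_state())
E
```

```text
time: 4.65
position: [0.6036, -0.2178, 0.0296]
tool_rot: [0.33, 3.124, 0.0]
ft_force: [0.2, -0.0, -0.1]
grip_width: 0.526
grip_force: 12.0
t 4.65 turn [ 0.01  0.01 -0.05] shift(now axes) [-0.0009  0.0007 -0.0014] shift(after turn) [-0.0009  0.0007 -0.0014] q [-0.16  0.51  0.59  1.69 -0.33  1.04  1.91]
{'time': 4.65, 'joint_positions': array([-0.15786615,  0.51456238,  0.59467778,  1.69124657, -0.32634212,
        1.03633751,  1.9053438 ]), 'qd': array([ 0.00053408,  0.00057831, -0.0005574 , -0.00044847, -0.00278966,
       -0.00024591,  0.00031292]), 'joint_torque': array([ 3.17277694e-01, -4.78340149e+01,  9.30013150e+00, -2.58679068e+01,
        1.12727196e-01, -2.99948081e-02,  4.27692066e-03]), 'position': array([ 0.60357821, -0.21781232,  0.02963484]), 'tool_rot': array([3.29863222e-01, 3.12408672e+00, 1.91089663e-04]), 'ft_force': array([ 0.16292673, -0.02404559, -0.14969316]), 'torque': array([-0.08631302,  0.09432012,  0.03561622]), 'grip_force': 11.994521871674806, 'grip_width': 0.5263901681195564}
```

```bash
python3 -m handwheel '[[0.03,0,0,-0.02,0,0,0],[0.03,0,0,-0.04,0,0,0],[0.03,0,0,-0.05,0,0,0],[0.03,0,0,-0.05,0,0,-8],[0.03,0,0,-0.03,0,0,-8],[0.03,0,0,0,0,0,-8.4],[0.03,0,0,0,0,0,0]]' 15
python3 - <<'E'
from h import *
togo([.51,.2165,.21],np.radians(90+12.5))
s=ctrl.get_state();print(s['grip_width'],s['position'],s['ft_force'])
E
```

```text
time: 5.52
position: [0.6035, -0.2181, 0.221]
tool_rot: [-0.335, 3.122, -0.0]
ft_force: [0.5, -0.1, -1.9]
grip_width: 0.533
grip_force: 15.0
t 5.53 turn [-0.02  0.09 -0.26] shift(now axes) [-0.0007  0.4446  0.0108] shift(after turn) [-0.0028  0.4445  0.011 ] q [-0.16  0.33  0.59  1.5  -0.19  1.37  2.23]
0.5332373094527678 [ 0.60351925 -0.21810861  0.22096164] [ 0.46234467 -0.05836737 -1.88494078]
```

```bash
python3 -m handwheel '[[0.03,0,0.03,0,0,0,0],[0.03,0,0.05,0,0,0,0],[0.03,0,0.05,0,0,0,0],[0.03,0,0.05,0,0,0,0],[0.03,0,0.05,0,0,0,0],[0.03,0,0.05,0,0,0,0],[0.03,0,0.05,0,0,0,0],[0.03,0,0.05,0,0,0,0],[0.03,0,0.04,0,0,0,0],[0.03,0,0.024,0,0,0,0],[0.03,0,0,0,0,0,0],[0.03,0,0,0,0,0,0]]'
python3 - <<'E'
from h import *
togo([.5236,.2165,.21],np.radians(90+12.5))
import pickle
i=ctrl.camera_info('wrist');im,d=ctrl.get_image('wrist');i['fish']=1;pickle.dump((i,im,d),open('pics/w2.pkl','wb'))
cv2.imwrite('pics/w2.png',im)
E
```

```text
time: 7.02
position: [0.5089, 0.2142, 0.2194]
tool_rot: [0.333, -3.124, 0.002]
ft_force: [0.4, -0.9, -2.4]
grip_width: 0.528
grip_force: 15.0
t 7.03 turn [-0.07 -0.02 -0.32] shift(now axes) [-0.0149 -0.0009  0.0094] shift(after turn) [-0.0149 -0.001   0.0094] q [-0.72  0.11  0.3   1.71 -0.03  1.32  1.37]
```

View pics/w2.png

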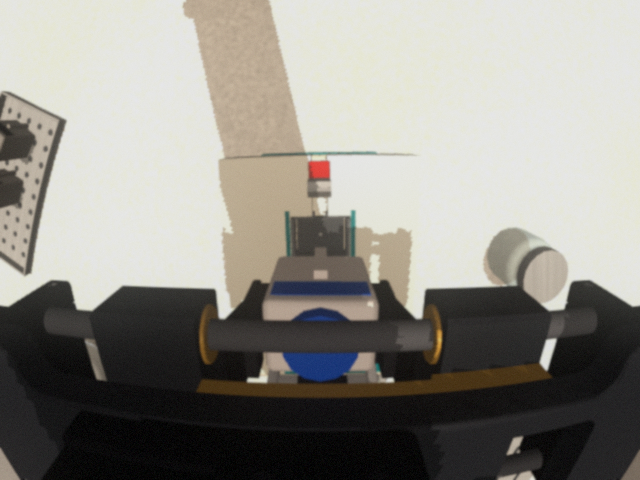

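The wrist view shows the held cartridge, with cap at (320,345) and rib at (320,273). The pocket's dark floor and front wall are just ahead at (320,235), with teal strips at x=288 and x=353, and the hook with its red tip is at (319,180).

Run:
```python
import cv2
im=cv2.imread('pics/w2.png');cv2.imwrite('pics/w2c.png',cv2.resize(im[196:302,258:388],None,fx=6,fy=5.6,interpolation=cv2.INTER_CUBIC)[:600])
```

```text
(no output)
```

View pics/w2c.png

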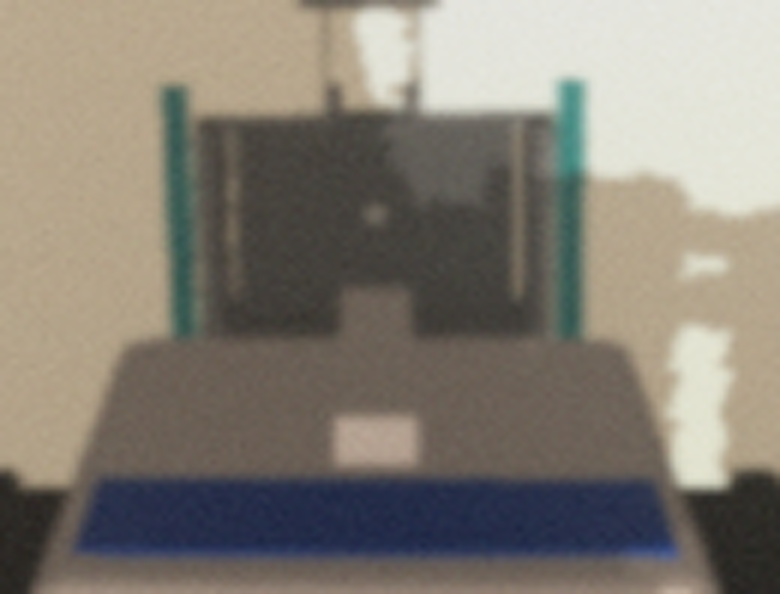

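The crop shows the pocket's front edge at row 116, corners at (199,118) and (555,113), the key slot between x=330 and 415, and the teal strips. The held cartridge's rib bottom runs from (340,288) to (412,288), and its bottom front corners are at (133,345) and (622,345).

```bash
cat > m.py <<'E'
from h import *
import pickle
i,im,d=pickle.load(open('pics/w2.pkl','rb'))
Rt=R.from_rotvec([.333,-3.124,.002]);p=np.array([.5089,.2142,.2194])
c=lambda a,b:(258+(a+.5)/6-.5,196+(b+.5)/5.6-.5)
f=lambda uv,z:(ray(i,*uv,z))
th=lambda w:Rt.inv().apply(w-p).round(4)
def show(n,uv,z):
    w=f(uv,z);print(n,w.round(4),'tool',th(w))
for n,uv in dict(fl=c(199,118),fr=c(555,113),slotl=c(330,100),slotr=c(415,100),sL0=c(187,90),sL1=c(200,335),sR0=c(558,80),sR1=c(555,335)).items(): show(n,uv,.056)
show('dockfront c',(320,154),.056);show('front L',(228,157),.056);show('front R',(415,154),.056)
zb=p[2]-.0266
for n,uv in dict(ribl=c(340,288),ribr=c(412,288),bl=c(133,345),br=c(622,345)).items(): show(n,uv,zb)
# depth along column
K=np.array(i['intrinsics']);C=-np.array(i['R']).T@i['t'];print('C',C)
for u in(303,336):
  for v in list(range(204,228,1)):
    dx,dy=u-K[0,2],v-K[1,2];r=np.hypot(dx,dy);t=r/K[0,0];q=np.array([dx/r*np.sin(t),dy/r*np.sin(t),np.cos(t)])*d[v,u]/np.cos(t)
    w=np.array(i['R']).T@(q-i['t']);print(u,v,w.round(4),th(w))
E
python3 m.py
```

```text
fl [0.5072 0.1873 0.056 ] tool [ 0.0074 -0.0257  0.1634]
fr [0.4952 0.239  0.056 ] tool [0.0082 0.0274 0.1634]
slotl [0.5002 0.2058 0.056 ] tool [ 0.0102 -0.0061  0.1634]
slotr [0.4976 0.2182 0.056 ] tool [0.0102 0.0065 0.1634]
sL0 [0.5031 0.1847 0.056 ] tool [ 0.0119 -0.0274  0.1634]
sL1 [0.5428 0.1944 0.056 ] tool [-0.029  -0.0263  0.1634]
sR0 [0.4898 0.2382 0.056 ] tool [0.0136 0.0277 0.1634]
sR1 [0.5313 0.2476 0.056 ] tool [-0.029   0.0281  0.1634]
dockfront c [0.4472 0.2012 0.056 ] tool [0.0631 0.0005 0.1634]
front L [0.4654 0.1217 0.056 ] tool [ 0.0621 -0.0811  0.1635]
front R [0.4277 0.2831 0.056 ] tool [0.0648 0.0847 0.1633]
ribl [0.491  0.2077 0.1928] tool [ 0.0189 -0.0026  0.0266]
ribr [0.4897 0.2139 0.1928] tool [0.0189 0.0038 0.0266]
bl [0.5005 0.1908 0.1928] tool [ 0.0132 -0.0211  0.0266]
br [0.4912 0.2334 0.1928] tool [0.0132 0.0226 0.0266]
C [0.43664255 0.1993705  0.38153184]
303 204 [0.494  0.1957 0.0541] [ 0.0185 -0.0147  0.1653]
303 205 [0.4945 0.1959 0.0561] [ 0.0179 -0.0146  0.1633]
303 206 [0.4954 0.1961 0.0562] [ 0.017  -0.0146  0.1633]
303 207 [0.4963 0.1963 0.
[... 1794 characters left out ...]
 0.0562] [0.0089 0.0147 0.1632]
336 216 [0.4981 0.2268 0.0558] [0.0079 0.0148 0.1636]
336 217 [0.4992 0.227  0.055 ] [0.0068 0.0148 0.1644]
336 218 [0.5005 0.2275 0.0524] [0.0054 0.0149 0.1669]
336 219 [0.5041 0.2288 0.0389] [0.0016 0.0155 0.1805]
336 220 [0.5052 0.2291 0.0379] [0.0004 0.0156 0.1815]
336 221 [0.5064 0.2294 0.0369] [-0.0008  0.0156  0.1825]
336 222 [0.507  0.2295 0.0388] [-0.0013  0.0156  0.1806]
336 223 [0.5079 0.2297 0.0386] [-0.0023  0.0156  0.1808]
336 224 [0.509  0.23   0.0379] [-0.0035  0.0156  0.1815]
336 225 [0.5099 0.2302 0.038 ] [-0.0044  0.0156  0.1813]
336 226 [0.5107 0.2303 0.0391] [-0.0051  0.0156  0.1803]
336 227 [0.5117 0.2305 0.0388] [-0.0062  0.0156  0.1806]
```

```bash
python3 -m handwheel '[[0.03,-0.0105,0,0.02,0,0,-1],[0.03,0,0,0.035,0,0,0],[0.03,0,0,0.035,0,0,0],[0.03,0,0,0.02,0,0,0],[0.03,0,0,0.01,0,0,0],[0.03,0,0,0.008,0,0,0],[0.03,0,0,0,0,0,0],[0.03,0,0,0,0,0,0]]'
python3 - <<'E'
from h import *
s=ctrl.get_state();print(s['tool_rot'],s['position']);togo([.5089,.2142,.2194],np.radians(102.5))
import pickle
i=ctrl.camera_info('wrist');im,d=ctrl.get_image('wrist');i['fish']=1;pickle.dump((i,im,d,s),open('pics/w3.pkl','wb'))
cv2.imwrite('pics/w3c.png',cv2.resize(im[200:325,240:400],None,fx=5,fy=4.8,interpolation=cv2.INTER_CUBIC))
E
```

```text
time: 8.07
position: [0.5195, 0.2184, 0.0924]
tool_rot: [-0.365, 3.119, 0.001]
ft_force: [0.1, 0.9, -1.3]
grip_width: 0.527
grip_force: 15.0
[-3.64787247e-01  3.11882326e+00  9.76828625e-04] [0.51951212 0.21835841 0.09237623]
t 8.07 turn [0.03 0.09 0.84] shift(now axes) [ 0.0111 -0.0015 -0.127 ] shift(after turn) [ 0.0113 -0.0018 -0.127 ] q [-0.7   0.24  0.29  1.84 -0.08  1.07  1.42]
```

View pics/w3c.png

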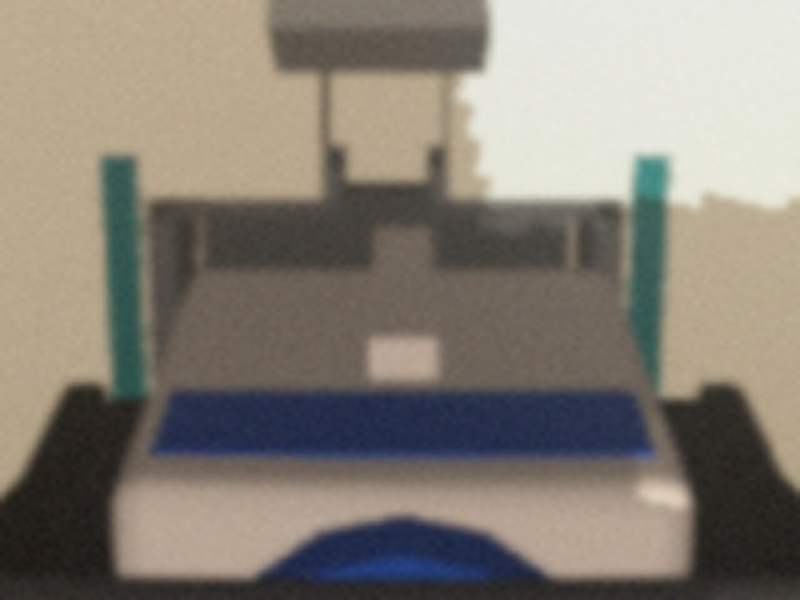

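The crop shows the rib bottom at (373–432, 225), a little right of the slot (328–445). The pocket front corners are at (152,203) and (622,203), and the cartridge bottom corners are at (196,268) and (612,268).

```bash
cat > m3.py <<'E'
from h import *
import pickle
i,im,d,s=pickle.load(open('pics/w3.pkl','rb'))
Rt=R.from_rotvec(s['tool_rot']);p=s['position']
c=lambda a,b:(240+(a+.5)/5-.5,200+(b+.5)/4.8-.5)
def show(n,uv,z):
    w=ray(i,*uv,z);print(n,w.round(4),'tool',Rt.inv().apply(w-p).round(4))
for n,uv in dict(fl=c(152,203),fr=c(622,203),slotl=c(328,170),slotr=c(447,170),sL0=c(137,160),sL1=c(148,395),sR0=c(635,160),sR1=c(630,350)).items(): show(n,uv,.056)
zb=p[2]-.0266
for n,uv in dict(ribl=c(373,225),ribr=c(433,225),bl=c(196,268),br=c(612,268)).items(): show(n,uv,zb)
show('capfront',c(403,517),zb+.068);show('tl',c(118,480),zb+.06);show('tr',c(690,480),zb+.06)
K=np.array(i['intrinsics'])
for u in(297,345):
  for v in range(235,256,1):
    dx,dy=u-K[0,2],v-K[1,2];r=np.hypot(dx,dy);t=r/K[0,0];q=np.array([dx/r*np.sin(t),dy/r*np.sin(t),np.cos(t)])*d[v,u]/np.cos(t)
    w=np.array(i['R']).T@(q-i['t']);print(u,v,w[2].round(4),Rt.inv().apply(w-p).round(4)[:2],end=';')
E
python3 m3.py
```

```text
fl [0.5074 0.1873 0.056 ] tool [ 0.019  -0.0274  0.0363]
fr [0.4953 0.2383 0.056 ] tool [0.019  0.0249 0.0364]
slotl [0.499  0.2056 0.056 ] tool [ 0.0229 -0.0077  0.0363]
slotr [0.496  0.2184 0.056 ] tool [0.0229 0.0054 0.0363]
sL0 [0.5027 0.1847 0.056 ] tool [ 0.0242 -0.0289  0.0363]
sL1 [0.531  0.1914 0.056 ] tool [-0.005  -0.0289  0.0364]
sR0 [0.49   0.2384 0.056 ] tool [0.0241 0.0262 0.0364]
sR1 [0.5127 0.244  0.056 ] tool [0.0008 0.0265 0.0364]
ribl [0.5015 0.2114 0.0658] tool [ 0.0192 -0.0026  0.0266]
ribr [0.5    0.2176 0.0658] tool [0.0192 0.0037 0.0266]
bl [0.5107 0.1941 0.0658] tool [ 0.0142 -0.0216  0.0266]
br [0.5005 0.2374 0.0658] tool [0.0142 0.0229 0.0266]
capfront [0.5036 0.2151 0.1338] tool [ 0.0162  0.0005 -0.0414]
tl [0.5093 0.1941 0.1258] tool [ 0.0154 -0.0212 -0.0334]
tr [0.4993 0.2366 0.1258] tool [ 0.0154  0.0225 -0.0334]
297 235 0.0551 [ 0.0227 -0.0123];297 236 0.0556 [ 0.0223 -0.0123];297 237 0.0549 [ 0.0215 -0.0123];297 238 0.0567 [ 0.0214 -0.0122];297 239 0.0556 [ 0.0205 -0.0123];297 240 0.0554 [ 0.0199 -0.0123];297 241 0.0557 [ 0.0194 -0.0123];297 242 0.05
[... 394 characters left out ...]
1 [ 0.0064 -0.0136];297 255 0.0381 [ 0.0057 -0.0136];345 235 0.0572 [0.0232 0.0142];345 236 0.056 [0.0223 0.0143];345 237 0.0551 [0.0215 0.0143];345 238 0.056 [0.0212 0.0143];345 239 0.055 [0.0204 0.0144];345 240 0.0558 [0.02   0.0143];345 241 0.0552 [0.0193 0.0144];345 242 0.0555 [0.0188 0.0144];345 243 0.0553 [0.0181 0.0144];345 244 0.0529 [0.0169 0.0146];345 245 0.0383 [0.0121 0.0156];345 246 0.0372 [0.0112 0.0157];345 247 0.0381 [0.0108 0.0156];345 248 0.0378 [0.0101 0.0157];345 249 0.038 [0.0095 0.0157];345 250 0.0378 [0.0088 0.0157];345 251 0.0379 [0.0082 0.0157];345 252 0.0382 [0.0077 0.0157];345 253 0.0392 [0.0073 0.0156];345 254 0.0381 [0.0064 0.0157];345 255 0.0378 [0.0056 0.0158];
```

```bash
python3 -m handwheel '[[0.03,0,-0.0019,0,0,0,0],[0.03,0,0,0.004,0,0,0],[0.03,0,0,0.003,0,0,0],[0.03,0,0,0,0,0,0]]'
python3 - <<'E'
from h import *
togo([.51951,.21836,.09237],np.radians(103.2))
E
```

```text
time: 8.62
position: [0.519, 0.2162, 0.0841]
tool_rot: [0.365, -3.12, 0.0]
ft_force: [-0.5, -0.0, -1.9]
grip_width: 0.531
grip_force: 15.0
t 8.62 turn [-0.01 -0.04  0.15] shift(now axes) [-0.001   0.002  -0.0082] shift(after turn) [-0.001   0.002  -0.0082] q [-0.7   0.25  0.29  1.84 -0.08  1.06  1.43]
```

```bash
python3 -m handwheel '[[0.03,-0.0004,0,0.0025,0,0,0],[0.03,0,0,0.0025,0,0,0],[0.03,0,0,0,0,0,0]]' 10; python3 -m handwheel '[[0.03,0,0,0.0025,0,0,0],[0.03,0,0,0.0025,0,0,0],[0.03,0,0,0,0,0,0]]'
```

```text
time: 9.0
position: [0.5195, 0.2163, 0.0793]
tool_rot: [0.365, -3.12, 0.0]
ft_force: [-0.0, 0.2, -1.6]
grip_width: 0.527
grip_force: 10.0
time: 9.38
position: [0.5195, 0.2163, 0.0743]
tool_rot: [0.365, -3.12, 0.0]
ft_force: [0.9, 0.2, -2.1]
grip_width: 0.528
grip_force: 10.0
```

```bash
python3 -m handwheel '[[0.03,0,0,0.0025,0,0,0],[0.03,0,0,0.0025,0,0,0],[0.03,0,0,0,0,0,0]]'; python3 -m handwheel '[[0.03,0,0,0.0025,0,0,0],[0.03,0,0,0,0,0,0],[0.03,0,0,0,0,0,0]]';  python3 -m handwheel '[[0.03,0,0,0.001,0,0,0],[0.03,0,0,0,0,0,0]]'
```

```text
time: 9.75
position: [0.5195, 0.2163, 0.0693]
tool_rot: [0.365, -3.12, 0.0]
ft_force: [0.1, -0.5, -1.6]
grip_width: 0.527
grip_force: 10.0
time: 10.12
position: [0.5197, 0.2164, 0.0671]
tool_rot: [-0.365, 3.12, 0.0]
ft_force: [-0.3, 1.6, -1.2]
grip_width: 0.528
grip_force: 10.0
time: 10.38
position: [0.5196, 0.2164, 0.066]
tool_rot: [0.365, -3.12, 0.0]
ft_force: [-0.4, 0.2, -2.3]
grip_width: 0.526
grip_force: 10.0
```

```bash
python3 -m handwheel '[[0.03,0,0,0.0007,0,0,0],[0.03,0,0,0,0,0,0]]';  python3 -m handwheel '[[0.03,0,0,0.0005,0,0,0],[0.03,0,0,0,0,0,0]]'
```

```text
time: 10.62
position: [0.5196, 0.2164, 0.0653]
tool_rot: [0.365, -3.12, -0.0]
ft_force: [0.3, 0.2, -1.8]
grip_width: 0.53
grip_force: 10.0
time: 10.88
position: [0.5197, 0.2164, 0.0648]
tool_rot: [-0.365, 3.12, 0.0]
ft_force: [0.3, 0.1, -1.1]
grip_width: 0.525
grip_force: 10.0
```

```bash
python3 -m handwheel '[[0.03,0,0,0.0006,0,0,0],[0.03,0,0,0,0,0,0]]';  python3 -m handwheel '[[0.05,0,0,0,0,0,0],[0.06,0,0,0,0,0,0],[0.075,0,0,0,0,0,0],[0.08,0,0,0,0,0,0],[0.08,0,0,0,0,0,0]]'
```

```text
time: 11.12
position: [0.5198, 0.2164, 0.0646]
tool_rot: [-0.365, 3.12, 0.0]
ft_force: [-0.7, -0.0, 1.3]
grip_width: 0.531
grip_force: 10.0
time: 11.75
position: [0.5197, 0.2164, 0.0643]
tool_rot: [-0.365, 3.12, 0.0]
ft_force: [-0.1, 0.5, -0.3]
grip_width: 0.892
grip_force: 0.0
```

```bash
python3 -m handwheel '[[0.087,0,0,-0.01,0,0,0],[0.087,0,0,-0.03,0,0,0],[0.087,0,0,-0.05,0,0,0],[0.087,0,0,-0.06,0,0,0],[0.06,0,0,-0.06,0,0,0],[0.04,0,0,-0.06,0,0,0],[0,0,0,0,0,0,0],[0,0,0,0,0,0,0]]'
python3 - <<'E'
from h import *
import pickle
s=ctrl.get_state();i=ctrl.camera_info('wrist');im,d=ctrl.get_image('wrist');i['fish']=1;pickle.dump((i,im,d,s),open('pics/w4.pkl','wb'))
I=ctrl.camera_info('top');im2,d2=ctrl.get_image('top');np.save('pics/top1.npy',d2);cv2.imwrite('pics/top1.png',im2)
a=cv2.resize(im[150:300,240:400],None,fx=3.5,fy=3.5);b=cv2.resize(im2[200:330,190:310],None,fx=4,fy=4)
o=np.zeros((600,800,3),np.uint8);o[:525,:420]=a[:,70:490];o[:520,420:800]=b[:,:380];cv2.imwrite('pics/c4.png',o)
E
```

```text
time: 12.75
position: [0.5195, 0.2162, 0.3344]
tool_rot: [-0.365, 3.12, 0.0]
ft_force: [0.4, -0.0, -1.0]
grip_width: 0.633
grip_force: 0.0
```

View pics/c4.png

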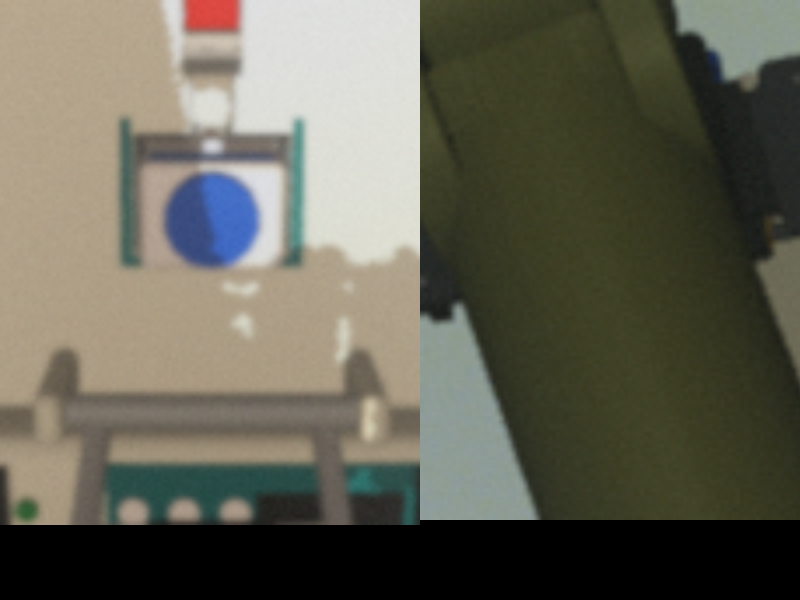

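The cartridge stands square in the pocket, rib in the slot, with its cap at (212,218). The arm hides the top view.

```bash
python3 -m handwheel '[[0,-0.04,0,0,0,0,0],[0,-0.05,0,0,0,0,0],[0,-0.05,0,0,0,0,0],[0,-0.025,0,0,0,0,0],[0,0,0,0.03,0,0,0],[0,0,0,0.045,0,0,0],[0,0,0,0.04,0,0,0],[0,0,0,0.01,0,0,0],[0,0,0,0,0,0,0]]'
cat >> h.py <<'E'
def dock(p):
    ex=np.array([.973,.2306,0]);ey=np.array([-.2306,.973,0]);q=np.array(p)-[.5212,.2174,0];return np.array([q@ex,q@ey,q[2]])
E
python3 - <<'E'
from h import *
import pickle
i,im,d,s=pickle.load(open('pics/w4.pkl','rb'));K=np.array(i['intrinsics'])
u,v=240+(70+212)/3.5,150+218/3.5;dd=np.median(d[int(v)-2:int(v)+3,int(u)-2:int(u)+3])
dx,dy=u-K[0,2],v-K[1,2];r=np.hypot(dx,dy);t=r/K[0,0];w=np.array(i['R']).T@(np.array([dx/r*np.sin(t),dy/r*np.sin(t),np.cos(t)])*dd/np.cos(t)-i['t']);print('cap',w,dock(w))
print(dock(ctrl.get_state()['position']))
D=np.load('pics/top0.npy');I=ctrl.camera_info('top');im=cv2.imread('pics/top0.png').astype(int)
P=np.array([dock(px2w(I,x,y,D[y,x])) for y in range(205,232) for x in range(215,272) if im[y,x,0]-im[y,x,2]>60]);print('paddle',len(P),P.mean(0),np.percentile(P,[3,97],0).round(4))
E
```

```text
time: 13.98
position: [0.6799, 0.2543, 0.2086]
tool_rot: [0.365, -3.119, 0.001]
ft_force: [-0.6, -0.6, 0.4]
grip_width: 0.006
grip_force: 0.0
cap [0.52057958 0.21759644 0.10603459] [-0.00055837  0.00033421  0.10603459]
[ 0.16291251 -0.00066587  0.20858635]
paddle 117 [ 0.09929329 -0.00187515  0.25622393] [[ 0.0993 -0.0429  0.2433]
 [ 0.1054  0.038   0.2506]]
```

```bash
python3 -m handwheel '[[0,0.015,0,-0.02,0,0,0],[0,0.013,0,0,0,0,0],[0,0.008,0,0,0,0,0],[0,0.008,0,-0.001,0,0,0],[0,0.008,0,-0.002,0,0,0],[0,0.008,0,-0.002,0,0,0],[0,0.008,0,-0.002,0,0,0],[0,0.008,0,-0.002,0,0,0],[0,0,0,0,0,0,0]]'; python3 -c "
from h import *
print(dock(ctrl.get_state()['position']))"
```

```text
time: 15.1
position: [0.6055, 0.2368, 0.2384]
tool_rot: [0.365, -3.12, -0.0]
ft_force: [0.0, -0.4, 0.2]
grip_width: 0.004
grip_force: 0.0
[ 0.08648059 -0.00057447  0.23844892]
```

```bash
cat > pad.py <<'E'
from h import *
for n in('scene','top'):
    i=ctrl.camera_info(n);im,d=ctrl.get_image(n);h=cv2.cvtColor(im,cv2.COLOR_BGR2HSV).astype(int)
    m=(abs(h[...,0]-113)<14)&(h[...,1]>110)&(d>0);v,u=np.nonzero(m)
    P=np.array([dock(px2w(i,x,y,d[y,x])) for x,y in zip(u,v)]);k=(abs(P[:,0])<.2)&(abs(P[:,1])<.07)&(P[:,2]>.107);P=P[k]
    if len(P)<5: print(n,'none');continue
    a=np.median(P,0);print(n,len(P),a.round(4),'P3/97',np.percentile(P,[3,97],0).round(3).tolist(),'phi~',np.arctan2(a[2]-.1,.064-a[0]).round(3))
s=ctrl.get_state();print('t',s['time'],'tcp',dock(s['position']).round(4),'F',s['ft_force'].round(1))
E
python3 pad.py
```

```text
scene 465 [ 0.0841 -0.0296  0.3552] P3/97 [[0.014, -0.053, 0.109], [0.123, 0.008, 0.418]] phi~ 1.649
top 12 [ 0.068  -0.0445  0.2505] P3/97 [[-0.007, -0.053, 0.245], [0.072, -0.042, 0.53]] phi~ 1.597
t 15.2 tcp [ 0.087  -0.0007  0.2382] F [-0.2 -0.   0.2]
```

```bash
python3 -m handwheel '[[0,0.012,0,0,0,0,0],[0,0.013,0,0,0,0,0],[0,0.013,0,0.001,0,0,0],[0,0.013,0,0.003,0,0,0],[0,0.013,0,0.005,0,0,0],[0,0.013,0,0.006,0,0,0],[0,0.012,0,0.007,0,0,0],[0,0.011,0,0.008,0,0,0],[0,0.011,0,0.009,0,0,0],[0,0,0,0,0,0,0]]'; python3 pad.py
```

```text
time: 16.45
position: [0.4968, 0.211, 0.1983]
tool_rot: [0.366, -3.118, 0.001]
ft_force: [-0.2, 0.4, 0.0]
grip_width: 0.004
grip_force: 0.0
scene 530 [-0.0301 -0.0222  0.2102] P3/97 [[-0.047, -0.053, 0.19], [0.012, 0.03, 0.378]] phi~ 0.864
top none
t 16.55 tcp [-0.0238 -0.0006  0.1992] F [-0.1 -0.   0.6]
```

```bash
python3 -m handwheel '[[0,0.009,0,0.01,0,0,0],[0,0.009,0,0.011,0,0,0],[0,0.007,0,0.011,0,0,0],[0,0.006,0,0.011,0,0,0],[0,0.005,0,0.01,0,0,0],[0,0,0,0,0,0,0],[0,0,0,0,0,0,0]]'; python3 pad.py
```

```text
time: 17.42
position: [0.4635, 0.2031, 0.1465]
tool_rot: [-0.365, 3.12, 0.0]
ft_force: [0.6, -0.0, -0.3]
grip_width: 0.005
grip_force: 0.0
scene 434 [-0.0602 -0.019   0.1481] P3/97 [[-0.08, -0.053, 0.138], [-0.022, 0.03, 0.326]] phi~ 0.37
top none
t 17.525 tcp [-0.0592 -0.0006  0.1467] F [0.1 0.7 0.1]
```

```bash
python3 -m handwheel '[[0,0.002,0,0.005,0,0,0],[0,0.002,0,0.005,0,0,0],[0,0.002,0,0.005,0,0,0],[0,0,0,0,0,0,0]]';python3 -m handwheel '[[0,0,0,0.002,0,0,0],[0,0,0,0,0,0,0]]';python3 -m handwheel '[[0,0.001,0,0.002,0,0,0],[0,0,0,0,0,0,0]]'
```

```text
time: 18.02
position: [0.4568, 0.2013, 0.1306]
tool_rot: [0.365, -3.119, 0.001]
ft_force: [0.4, 0.0, 0.0]
grip_width: 0.005
grip_force: 0.0
time: 18.27
position: [0.4574, 0.2016, 0.1294]
tool_rot: [-0.365, 3.12, 0.0]
ft_force: [-0.2, -1.4, 1.2]
grip_width: 0.001
grip_force: 0.3
time: 18.52
position: [0.4571, 0.2016, 0.1279]
tool_rot: [-0.365, 3.119, 0.001]
ft_force: [-0.5, 0.3, 3.9]
grip_width: 0.004
grip_force: 1.9
```

```bash
for k in 1; do python3 -m handwheel '[[0,0,0,0.002,0,0,0],[0,0,0,0,0,0,0]]';python3 -m handwheel '[[0,0,0,0.002,0,0,0],[0,0,0,0,0,0,0]]'; python3 -m handwheel '[[0,0,0,0.002,0,0,0],[0,0,0,0,0,0,0]]'; done
```

```text
time: 18.77
position: [0.4568, 0.2015, 0.1258]
tool_rot: [-0.365, 3.12, 0.001]
ft_force: [-0.7, -0.6, 4.7]
grip_width: 0.004
grip_force: 2.5
time: 19.02
position: [0.4565, 0.2014, 0.1239]
tool_rot: [-0.365, 3.12, 0.001]
ft_force: [-0.9, -0.4, 5.7]
grip_width: 0.006
grip_force: 3.2
time: 19.27
position: [0.4562, 0.2013, 0.122]
tool_rot: [0.365, -3.12, -0.0]
ft_force: [-2.8, -0.7, 7.8]
grip_width: 0.006
grip_force: 4.0
```

```bash
python3 -m handwheel '[[0,0,0,0.002,0,0,0],[0,0,0,0,0,0,0]]';python3 -m handwheel '[[0,0,0,0.0015,0,0,0],[0,0,0,0,0,0,0]]'; python3 -m handwheel '[[0,0,0,0.001,0,0,0],[0,0,0,0,0,0,0]]'
```

```text
time: 19.52
position: [0.456, 0.2013, 0.1201]
tool_rot: [0.365, -3.119, -0.0]
ft_force: [-2.7, -1.1, 10.0]
grip_width: 0.005
grip_force: 4.6
time: 19.77
position: [0.4558, 0.2013, 0.1186]
tool_rot: [0.365, -3.119, -0.0]
ft_force: [-4.3, -1.8, 10.0]
grip_width: 0.007
grip_force: 4.9
time: 20.02
position: [0.4557, 0.2012, 0.1177]
tool_rot: [0.365, -3.119, -0.0]
ft_force: [-4.7, -1.9, 10.3]
grip_width: 0.004
grip_force: 5.3
```

```bash
python3 -m handwheel '[[0,0,0,0.001,0,0,0],[0,0,0,0,0,0,0]]';python3 -m handwheel '[[0,0,0,0.001,0,0,0],[0,0,0,0,0,0,0]]'
```

```text
time: 20.27
position: [0.4556, 0.2012, 0.1167]
tool_rot: [0.365, -3.118, -0.0]
ft_force: [-4.5, -0.6, 11.5]
grip_width: 0.004
grip_force: 5.6
time: 20.52
position: [0.4554, 0.2012, 0.1157]
tool_rot: [0.365, -3.118, -0.0]
ft_force: [-4.5, -1.8, 11.9]
grip_width: 0.004
grip_force: 5.7
```

```bash
python3 -m handwheel '[[0,0.0005,0,0.001,0,0,0],[0,0,0,0,0,0,0]]';python3 -m handwheel '[[0,0,0,0.0006,0,0,0],[0,0,0,0,0,0,0]]'
```

```text
time: 20.78
position: [0.4554, 0.2012, 0.1149]
tool_rot: [0.365, -3.119, -0.0]
ft_force: [-3.8, -1.8, 10.7]
grip_width: 0.004
grip_force: 5.7
time: 21.02
position: [0.4553, 0.2011, 0.1143]
tool_rot: [0.365, -3.119, -0.0]
ft_force: [-4.7, -2.3, 12.0]
grip_width: 0.008
grip_force: 6.0
```

```bash
python3 -m handwheel '[[0,0,0,0.0006,0,0,0],[0,0,0,0,0,0,0]]'
```

```text
time: 21.28
position: [0.4552, 0.2011, 0.1137]
tool_rot: [0.365, -3.119, -0.0]
ft_force: [-4.7, -2.6, 12.1]
grip_width: 0.007
grip_force: 6.1
```

```bash
python3 -m handwheel '[[0,0,0,0.0006,0,0,0],[0,0,0,0,0,0,0]]'; python3 -m handwheel '[[0,0,0,0.0005,0,0,0],[0,0,0,0,0,0,0]]'
```

```text
time: 21.52
position: [0.4552, 0.2011, 0.1131]
tool_rot: [0.365, -3.118, -0.0]
ft_force: [-4.5, -1.8, 12.8]
grip_width: 0.007
grip_force: 6.2
time: 21.78
position: [0.4551, 0.2011, 0.1128]
tool_rot: [0.365, -3.118, -0.0]
ft_force: [-5.8, -2.6, 13.7]
grip_width: 0.005
grip_force: 6.7
```

```bash
python3 -m handwheel '[[0,0,0,0.0004,0,0,0],[0,0,0,0,0,0,0]]'
```

```text
time: 22.02
position: [0.4551, 0.2011, 0.1124]
tool_rot: [0.365, -3.118, -0.0]
ft_force: [-6.5, -2.4, 14.2]
grip_width: 0.005
grip_force: 7.0
```

```bash
python3 -m handwheel '[[0,0,0,-0.001,0,0,0],[0,0,0,0,0,0,0]]'; python3 -m handwheel '[[0,0,0,-0.001,0,0,0],[0,0,0,0,0,0,0]]'; python3 -m handwheel '[[0,0,0,-0.001,0,0,0],[0,0,0,0,0,0,0]]'
```

```text
time: 22.28
position: [0.4552, 0.2011, 0.1132]
tool_rot: [0.365, -3.118, -0.0]
ft_force: [-5.3, -2.0, 12.3]
grip_width: 0.008
grip_force: 6.1
time: 22.52
position: [0.4552, 0.2011, 0.1134]
tool_rot: [0.365, -3.119, 0.0]
ft_force: [-3.3, -1.2, 7.1]
grip_width: 0.005
grip_force: 3.7
time: 22.78
position: [0.4558, 0.2012, 0.1137]
tool_rot: [0.365, -3.12, 0.0]
ft_force: [0.2, -0.0, 0.6]
grip_width: 0.007
grip_force: 0.4
```

```bash
python3 -m handwheel '[[0,0,0,-0.01,0,0,0],[0,0,0,-0.03,0,0,0],[0,0.01,0,-0.05,0,0,0],[0,0.01,0,-0.06,0,0,0],[0,0.01,0,-0.06,0,0,0],[0,0,0.05,-0.01,0,0,0],[0,0,0.06,0,0,0,0],[0,0,0.06,0,0,0,0],[0,0,0.06,0,0,0,0],[0,0,0.06,0,0,0,0],[0,0,0,0,0,0,0],[0,0,0,0,0,0,0]]'; python3 pad.py
python3 - <<'E'
from h import *
im,_=ctrl.get_image('scene');im2,_=ctrl.get_image('top')
o=np.hstack([cv2.resize(im[130:290,270:480],(400,305)),cv2.resize(im2[200:330,140:310],(400,305))]);cv2.imwrite('pics/end.png',o)
E
```

```text
time: 24.28
position: [0.3602, 0.476, 0.334]
tool_rot: [-0.365, 3.12, -0.002]
ft_force: [1.4, 0.3, -0.0]
grip_width: 0.007
grip_force: 0.0
scene 335 [-0.0746 -0.004   0.1125] P3/97 [[-0.088, -0.046, 0.11], [-0.062, 0.03, 0.115]] phi~ 0.09
top 423 [-0.0764 -0.0025  0.1123] P3/97 [[-0.088, -0.044, 0.108], [-0.064, 0.041, 0.117]] phi~ 0.087
t 24.375 tcp [-0.0964  0.2876  0.3346] F [-0.   0.   0.3]
```

View pics/end.png

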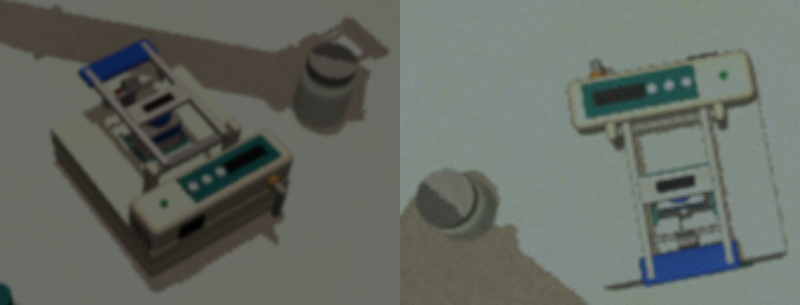

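The clamp lies flat over the cartridge, with the paddle at (690,262) in the right half. Both cameras put its face at 0.112 m, an angle of about 0.006 rad, so it is holding shut by itself.

```bash
python3 -c "
from h import *
print(ctrl.close_job())"
```

```text
the job is handed in; nothing more can be done
None
```

The fresh cartridge was set down and released on the sprung seat, the clamp was pressed shut and holds by itself at about 0.006 rad by camera, and the job is handed in at about 24.5 s; hand-in gave no verdict, and I did not re-measure the spent cartridges, bottle and jar.

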